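Seat the tube-block plate on the shaker's locating pins

TASK

The tube-block plate has been set down askew on the bench shaker and is riding up on the two locating pins. With your fingertips, nudge it sideways until its two holes drop over the pins and it lies flat on the shaker's deck, pressing it down if it hangs up; do not pick it up or tip it up, and leave the jar, the cup and the amber bottle alone.

Things in the scene. Friction and masses are not known exactly. Their poses are not given: they have to be found in the camera images.
- shaker: Bench shaker, fixed to the bench: a white box 260 x 280 mm with a flat rimless deck 250 (its x) x 270 mm (its y) under a dark rubber mat. Origin: centre of its underside, on the bench; z up, x away from the robot (within 0.3 rad). Deck surface 70 mm above the origin.
- home (a point): Point on the shaker's deck (shaker x = +5, y = 0, z = 70 mm), with the shaker's axes, where the plate's origin lies when seated, axes parallel. A flush white line 3 mm wide, drawn on the mat, frames the outline of the seated plate about 1 mm outside it.
- pin_round (a point): Foot (on the deck) of the locating pin at the shaker's left (its +y): shaker x = -45, y = +65 mm. Steel, fixed, 8 mm diameter, 9 mm high, with a hemispherical top. Hidden under the plate at the start.
- pin_slot (a point): Foot of the other, identical pin: shaker x = -45, y = -65 mm.
- plate: Loose aluminium plate, 0.3 to 0.6 kg: flange 140 (its x) x 180 (its y) x 8 mm, on it a block 95 x 150 mm, 22 mm high (x -30 to +65, y -75 to +75 mm; a few wells have flush blue caps). Origin: centre of the flange's underside; z up, x away from the robot. The holes lie in the bare strip of flange on the robot's side, 20 mm from the near edge.
- plate_near (a point): Middle of the plate's near bottom edge (plate x = -70, y = 0). At the start about 12 mm above the deck: the plate rests on the two pins and on its far bottom edge (tilt about 0.1 rad). It starts 21 to 31 mm too near the robot, up to 25 mm to either side, yaw off by up to 0.1 rad. A few newtons at an edge slide it; it falls about 9 mm when the holes are over the pins.
- hole_round (a point): Centre of the round through hole (11.5 mm diameter) at the flange's underside: plate x = -50, y = +65 mm. Goes over pin_round. If the plate hangs on the pins' domed tops, half down and within about 3 mm, a light press (5 to 15 N) on the bare strip between the holes seats it.
- hole_slot (a point): Centre of the slotted through hole (11.5 mm in plate x, 16 mm in plate y) at the flange's underside: plate x = -50, y = -65 mm. Goes over pin_slot.
- jar: Bystander: orange jar with white cap, 48 mm diameter, 62 mm high, on the bench to the left of the shaker. Origin: centre of its underside.
- cup: Bystander: white sample cup with blue cap, 44 mm diameter, 55 mm high, on the bench to the right of the shaker. Origin: centre of its underside.
- reagent: Bystander: amber bottle with white cap, 42 mm diameter, 80 mm high, on the bench to the right of the shaker. Origin: centre of its underside.
Things that resemble listed ones, but are neither listed nor needed, are in the scene too. There is more than one size of the plate; the one meant has the size given above.

How it is judged:
At the end, for the whole second after the job is handed in: Both holes are over their pins (round hole within 3 mm, slot within 5.5 mm of its pin's axis), the plate lies flat on the deck at both holes (within 2 mm, tilt under 0.025 rad) and at rest, and the three bystanders are where they stood (within 30 mm) (horizontal distance between hole_round and pin_round below 0.003 m and horizontal distance between hole_slot and pin_slot below 0.0055 m and z of each of hole_round, hole_slot in the frame of shaker below 0.072 m and angle between plate's own z axis and vertical below 0.025 rad and linear speed of plate below 0.01 m/s and distance of each of jar, cup, reagent from where it was at the start of the episode below 0.03 m); the robot touches nothing.
It fails at once if the plate is lifted: its origin more than 22 mm above the deck (z of plate in the frame of shaker above 0.092 m).
It fails at once if the plate is tipped up by more than 0.25 rad (angle between plate's own z axis and vertical above 0.25 rad).
It fails at once if a bystander is moved by more than 30 mm or tipped (distance of any of jar, cup, reagent from where it was at the start of the episode above 0.03 m or angle between any of jar, cup, reagent's own z axis and vertical above 0.5 rad).
It also fails if it takes over 51 s, if anything falls off the work surface, if the arm or the gripper's body presses on something with over 40 N, if the wrist force passes 120 N, or if a joint passes its speed limit or range.

ROBOT

A 7-joint arm with a two-finger parallel gripper is mounted at the origin on the work surface. World frame = base frame: x ahead of the robot, y to its left, z up, the work surface at z = 0. Lengths are in m, angles in rad, forces in N, time in s.
With the tool pointing down it reaches from about 0.425 to 0.925 m from the base axis. Payload 6.8 kg.
Tool frame: the origin (TCP) lies midway between the tips of the shut fingers; the grasp point (between the pads) lies 19 mm behind it (bot.grip_depth is the distance from the TCP to the grasp point, in m); y points along the fingers, z is the direction in which the jaws open and shut, and the axes are right-handed (so a half turn about y gives the same grasp; the last joint's range is limited). The gripper opens to 85 mm and grips with 20 to 120 N. Pads are 22 mm wide; open, the fingers measure 114 mm over their backs; the gripper's body (76 mm by 85 mm) begins 54 mm behind the grasp point. The pads swing forward as they close: fully open they stand 13 mm farther back than shut.
Start: joints at [1.205, 0.477, 0.022, 1.555, -0.011, 1.109, -0.083], TCP at [0.172, -0.653, 0.231] pointing down, gripper open.
Joint ranges: [-2.96, 2.96], [-0.34, 2.1], [-1.41, 1.46], [0.24, 2.44], [-1.37, 4.51], [0.17, 1.92], [-2.96, 2.96]. Speed limits (rad/s): [2.39, 2.39, 3.14, 3.14, 3.14, 3.14, 3.14].

INTERFACE

Orientations are given as [roll, pitch, yaw] about the fixed x, y, z axes, in that order (R = Rz(yaw) Ry(pitch) Rx(roll)).
In Python, from plant import bot, vision gives the robot as it stands.
- The arm moves only by the tool arm_command, never from a script. Its argument "motion" is a list of rows, each a list of 3 entries, a list of its own where there are three numbers: the turn, a rotation vector about the tool's x, y, z in units of 90 degrees (1.0 is 90 degrees), then the shift along the tool's x, y, z in units of 0.3 m (1.0 is 0.3 m), then the finger opening in mm, from 0 to 85.4. A call has 1 to 8 rows; each row is the pose to reach, as a shift and turn from the pose commanded when the call began, along the tool's axes at that moment; what a row does not reach only later rows make up. A row lasts 1/10 s, in which the tool goes at most 50 mm and 8.59 degrees, less where a joint would pass 70% of its speed; a pose out of reach is approached as far as the arm can. A call with a number of a shift or a turn outside -1 to 1 is refused whole. A call with a gripper value outside its range is refused whole. The fingers move at their own pace and stop on an object; "grip_force" is the grip in N (left out, the last holds). Time passes only in rows, so rows that repeat a pose let the fingers close. It gives the time, the measured TCP pose, the force and the opening at its end, in the units of the state.
- bot.get_state(): the state, without advancing time (a new reading comes with each control period).
- vision.snapshot(name): name is "side" or "top"; returns the picture (480x640x3 uint8, blue, green, red); there is no depth.
- vision.calibration(name): a dict with "intrinsics" (3x3 intrinsics, pixels), "rvec" (rotation vector, rad) and "tvec" (3), from world to camera coordinates, as OpenCV has them. Camera axes: x right, y down, z forward; pixel columns grow to the right and rows downward; lengths in m; the calibration is good to about 2 mm. A picture is of the moment at which its call begins. calibration takes no time and is no camera call.
- bot.finish_job(): hands the job in, once; it reports no verdict.
The state is a dict: "time_s": time; "joint_positions": joint angles; "qvel": joint speeds; "tau": joint torques, N m; "position": TCP position; "orientation": TCP orientation; "force": force on the tool from outside, world axes, zero at the start; "wrist_torque": the same for the moment, N m; "opening": finger opening in m.
Only numpy, scipy, OpenCV 4.12 (cv2) and the standard library are available. Lean on these libraries where they do the work, as an engineer would, in place of code of your own. Each camera call takes 0.05 s, during which the arm holds its last target.

## Working session

There is one attempt and no reset: what is moved stays moved. The work goes in short steps, Python scripts to look and compute and a tool call to move; the robot and the scene stay as the last step left them, time stands still between calls to the robot, and variables do not carry over. Pictures are saved under pics/ and viewed, and the job is handed in when it is done.

Besides the shell and the picture viewer there is one more tool, called as name([rows], argument=value, ...), one row to a line, values as JSON. arm_command: Moves the arm, as the interface text tells. Its arguments: {"type":"object","properties":{"motion":{"type":"array"},"grip_force":{"type":"number"}},"required":["motion"]}

```bash
ls; mkdir -p pics; python3 - <<'E'
from plant import bot, vision
import cv2
for n in("side","top"):
    cv2.imwrite(f"pics/{n}0.png",vision.snapshot(n)); print(vision.calibration(n))
s=bot.get_state(); print(s)
E
```

```text
pics
{'intrinsics': array([[522.796725  ,   0.        , 320.17563484],
       [  0.        , 522.796725  , 239.10222602],
       [  0.        ,   0.        ,   1.        ]]), 'rvec': array([ 2.34404052, -0.55576693,  0.20680294]), 'tvec': array([-0.54396656,  0.28908233,  0.76222704])}
{'intrinsics': array([[433.57443605,   0.        , 316.84100731],
       [  0.        , 433.57443605, 242.02440975],
       [  0.        ,   0.        ,   1.        ]]), 'rvec': array([ 2.21076895, -2.00392595,  0.19681772]), 'tvec': array([-0.00177745,  0.61532843,  0.75497757])}
{'time_s': 0.1, 'joint_positions': array([ 1.204904  ,  0.47771575,  0.02233703,  1.55636752, -0.01148145,
        1.10929687, -0.08309345]), 'qvel': array([-4.66025855e-04, -1.43376930e-03, -6.04339203e-06, -2.96691632e-03,
        3.57532181e-04, -1.14687645e-03,  2.68126939e-04]), 'tau': array([ 3.60804959e-03, -5.97761106e+01,  1.61296964e+00, -2.81955010e+01,
        1.27021325e-02,  5.04994081e-03, -3.66959489e-05]), 'position': array([ 0.17193738, -0.65217433,  0.23041766]), 'orientation': array([-1.57245015e+00, -1.34756049e-04, -2.88376051e+00]), 'force': array([-0.41958071, -0.57632434,  0.3339669 ]), 'wrist_torque': array([-0.01540198,  0.03786566,  0.01518903]), 'opening': 0.08511668220397106}
```

View pics/side0.png

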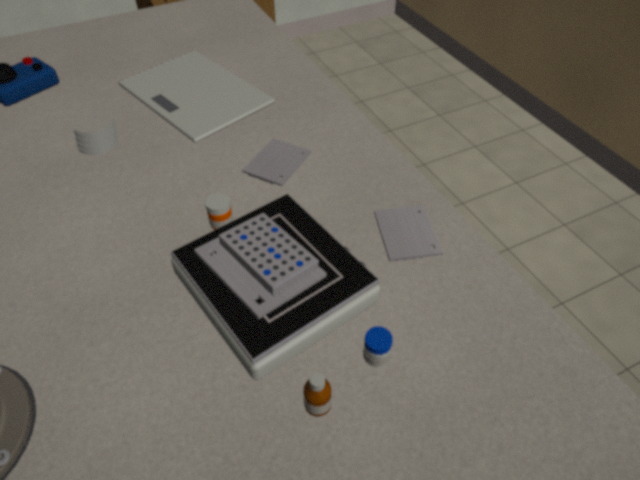

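View pics/top0.png

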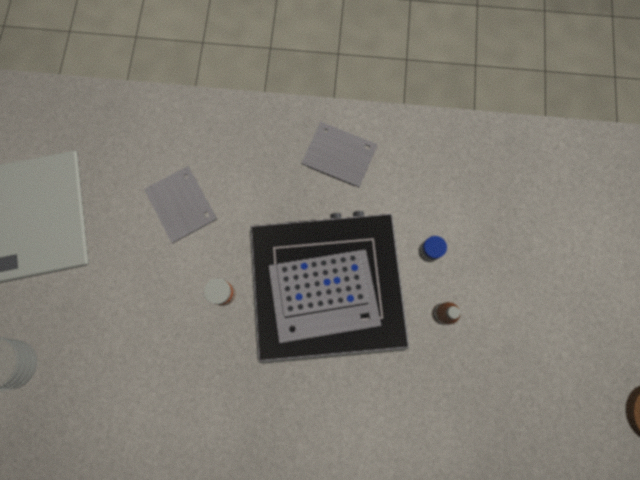

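The plate meant sits on the black shaker deck: top image (270–382, 250–342), block with blue caps. The two grey plates at (340,154) and (180,204) have no block and lie on the bench, so they are decoys. I'll enlarge the crop to confirm and read corners.

```bash
python3 - <<'E'
import cv2
t=cv2.imread("pics/top0.png")[205:370,235:420]
cv2.imwrite("pics/topc.png",cv2.resize(t,None,fx=3.6,fy=3.6,interpolation=cv2.INTER_CUBIC)) 
t=cv2.imread("pics/side0.png")[185:380,165:385]
cv2.imwrite("pics/sidec.png",cv2.resize(t,None,fx=3,fy=3,interpolation=cv2.INTER_CUBIC)) 
E
```

```text
(no output)
```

View pics/topc.png

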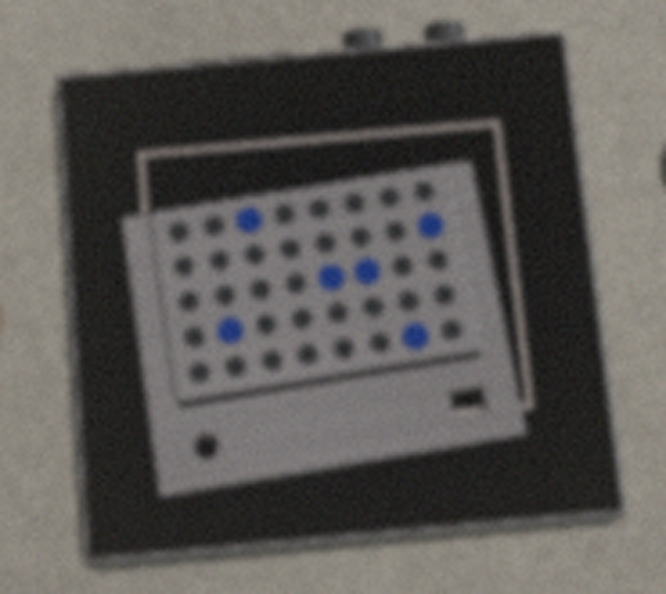

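View pics/sidec.png

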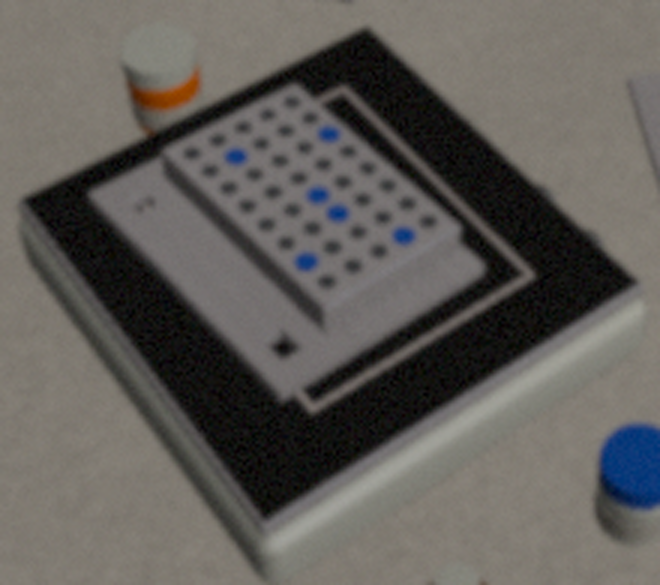

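```bash
cat > h.py <<'E'
import numpy as np, cv2
from plant import bot, vision
from scipy.optimize import least_squares
from scipy.spatial.transform import Rotation as Rn
C={n:vision.calibration(n) for n in("side","top")}
def proj(n,P):
    c=C[n]; return cv2.projectPoints(np.asarray(P,float).reshape(-1,1,3),c["rvec"],c["tvec"],c["intrinsics"],None)[0].reshape(-1,2)
OFF={"top":(235,205,3.6),"side":(165,185,3.)}
def full(n,xy):
    a,b,f=OFF[n]; return np.array([a+(xy[0]+.5)/f-.5,b+(xy[1]+.5)/f-.5])
def fit(obs,x0,topose):
    # obs: list (cam, local pt mm, crop px)
    def res(x):
        R,t=topose(x)
        return np.concatenate([proj(n,(R@(np.array(p)/1000)+t))[0]-full(n,q) for n,p,q in obs])
    r=least_squares(res,x0,loss="soft_l1"); return r.x,res(r.x).reshape(-1,2)
shk=lambda x:(Rn.from_euler("z",x[2]).as_matrix(),np.array([x[0],x[1],0]))
def draw(fn,outn,n,segs):
    im=cv2.imread(fn); a,b,f=OFF[n]
    w,h=(185,165) if n=="top" else (220,195)
    im=cv2.resize(im[b:b+h,a:a+w],None,fx=f,fy=f,interpolation=cv2.INTER_CUBIC)
    for A,B,col in segs:
        q=(proj(n,[A,B])-[a,b]+.5)*f-.5
        cv2.line(im,tuple(int(v) for v in q[0].round()),tuple(int(v) for v in q[1].round()),col,1)
    cv2.imwrite(outn,im)
def box(pose,x0,x1,y0,y1,z,col):
    R,t=pose; P=[R@(np.array([x,y,z])/1000)+t for x,y in((x0,y0),(x1,y0),(x1,y1),(x0,y1))]
    return [(P[i],P[(i+1)%4],col) for i in range(4)]
E
cat > f1.py <<'E'
from h import *
so=[("top",(125,135,70),(60,78)),("top",(125,-135,70),(562,36)),("top",(-125,-135,70),(619,508)),("top",(-125,135,70),(90,553)),
("top",(79,94,70),(137,152)),("top",(79,-94,70),(499,120)),("top",(-69,-94,70),(534,410)),
("side",(-125,135,70),(27,205)),("side",(125,135,70),(368,30)),("side",(125,-135,70),(636,284)),("side",(-125,-135,70),(267,515)),
("side",(79,-94,70),(535,272)),("side",(-69,-94,70),(312,412)),("side",(79,94,70),(343,86))]
xs,r=fit(so,[.6,0,0],shk); print("shaker",xs.round(4)); print(r.round(1).tolist())
po=[("top",(70,90,8),(123,216)),("top",(-70,90,8),(160,496)),("top",(-70,-90,8),(526,434)),("top",(-50,65,8),(206,446)),("top",(-50,-65,8),(467,398)),
("side",(-70,90,8),(90,192)),("side",(-50,65,8),(147,204)),("side",(-50,-65,8),(285,346)),("side",(70,-90,8),(488,270)),
("side",(-30,75,30),(165,155)),("side",(-30,-75,30),(324,300)),("side",(65,-75,30),(465,238)),("side",(65,75,30),(300,83))]
# plate: x,y,z of origin, yaw, pitch, roll
pl=lambda x:(Rn.from_euler("ZYX",[x[3],x[4],x[5]]).as_matrix(),x[:3])
xp,r=fit(po,[xs[0]-.02,xs[1],.076,xs[2],0.08,0],pl); print("plate",xp.round(4)); print(r.round(1).tolist())
S,P=shk(xs),pl(xp)
print("plate in shaker mm",((S[0].T@(P[0]*0@np.zeros(3)+xp[:3]-S[1]))*1000).round(1),"dyaw",xp[3]-xs[2])
for nm,h,p in(("round",(-50,65,0),(-45,65,70)),("slot",(-50,-65,0),(-45,-65,70))):
    print(nm,"hole in shaker",((S[0].T@(P[0]@(np.array(h)/1e3)+P[1]-S[1]))*1e3).round(1),"pin",p)
for n in("jar",): pass
for n in("top","side"):
    draw(f"pics/{n}0.png",f"pics/{n}fit.png",n,box(S,-125,125,-135,135,70,(0,255,255))+box(S,-67.5,77.5,-92.5,92.5,70,(0,255,0))+box(P,-70,70,-90,90,8,(0,0,255))+box(P,-30,65,-75,75,30,(255,0,255)))
E
python3 f1.py
```

```text
shaker [0.5336 0.032  0.1904]
[[-2.1, -1.2], [1.0, -2.4], [2.9, 1.9], [-1.9, 3.8], [-0.0, 0.2], [-0.2, -0.1], [-0.3, -0.6], [-4.2, -2.0], [-0.2, -3.1], [3.9, -1.0], [-0.8, 4.4], [0.4, 1.0], [0.6, 0.3], [0.5, 0.2]]
plate [0.5137 0.0364 0.0741 0.2586 0.1102 0.0077]
[[0.1, 0.2], [-0.1, -0.6], [0.1, -0.1], [-0.2, -0.5], [0.2, 0.9], [0.3, 0.5], [-0.4, -0.2], [-0.2, -0.3], [-0.4, 0.1], [-0.4, -1.4], [1.2, 3.8], [0.1, -2.3], [-0.3, 0.9]]
plate in shaker mm [-18.7   8.1  74.1] dyaw 0.06821974807718334
round hole in shaker [-72.7  69.6  80.1] pin (-45, 65, 70)
slot hole in shaker [-63.9 -60.1  79.1] pin (-45, -65, 70)
```

```bash
sed -i 's/^xs,r=fit(so,/so=[o for o in so if abs(o[1][0])<100]\nxs,r=fit(so,/; s/^xp,r=fit(po,/po=[o for o in po if o[1][2]==8]\nxp,r=fit(po,/' f1.py; python3 f1.py
```

```text
shaker [0.5333 0.0323 0.1897]
[[-0.2, 0.3], [-0.4, 0.1], [-0.5, -0.3], [0.1, 1.0], [0.2, 0.2], [0.3, 0.2]]
plate [0.5138 0.0366 0.0743 0.264  0.1031 0.021 ]
[[-0.2, 0.2], [0.1, -0.4], [0.1, -0.3], [-0.1, -0.4], [0.3, 0.7], [0.2, 0.3], [-0.5, -0.3], [0.2, 0.1], [-0.3, -0.0]]
plate in shaker mm [-18.3   7.8  74.3] dyaw 0.0743107042216242
round hole in shaker [-72.6  69.   80.8] pin (-45, 65, 70)
slot hole in shaker [-63.2 -60.7  78.1] pin (-45, -65, 70)
```

View pics/topfit.png

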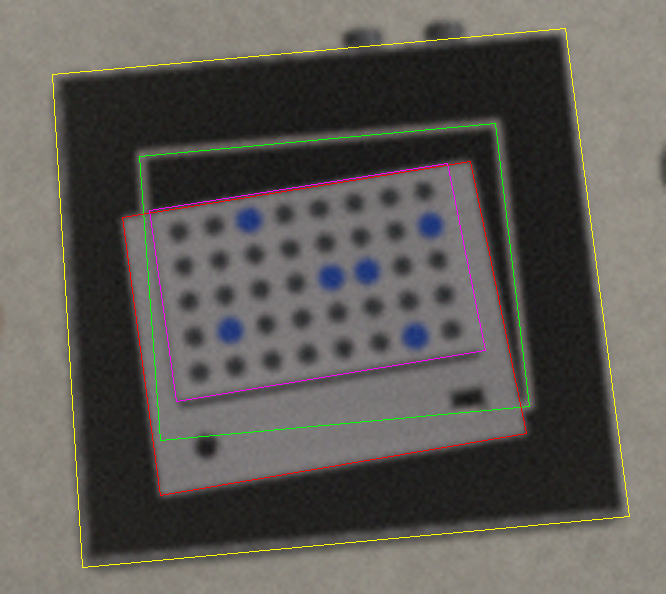

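View pics/sidefit.png

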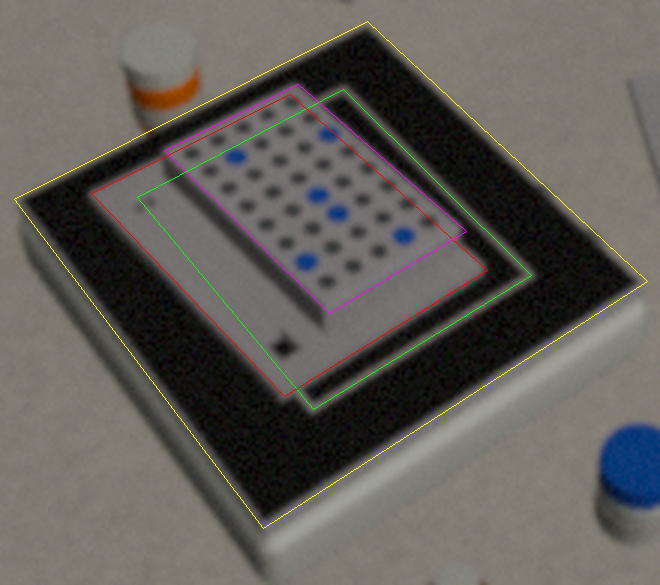

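The fit is within 1 px: the plate needs about +23 mm in x, -8 mm in y and -0.074 rad in the shaker frame. The plan has three steps:
1. Push the block's left face sideways with shut fingers.
2. Square and push the block's near face with open fingers.
3. Press down on the bare strip if the plate hangs up.

```bash
cat > mv.py <<'E'
from h import *
import sys
XS=np.array([.5333,.0323,.1897])
def S2W(p): # shaker mm -> world m
    R,t=shk(XS); return R@(np.array(p)/1e3)+t
def W2S(p):
    R,t=shk(XS); return R.T@(np.array(p)-t)*1e3
def plan(target_s,yaw=None):
    s=bot.get_state(); R=Rn.from_euler("xyz",s["orientation"]).as_matrix()
    d=S2W(target_s)-s["position"]; 
    print("t",s["time_s"],"TCP shaker",W2S(s["position"]).round(1),"F",s["force"].round(1),"rpy",s["orientation"].round(4),"open",round(s["opening"],4))
    print("shift units",(R.T@d/.3).round(4))
    if yaw is not None: print("turn units",((Rn.from_matrix(R).inv()*Rn.from_euler("xyz",[-np.pi/2,0,yaw])).as_rotvec()/(np.pi/2)).round(4))
if __name__=="__main__": plan([float(v) for v in sys.argv[1:4]],float(sys.argv[4]) if len(sys.argv)>4 else None)
E
python3 - <<'E'
from mv import *
P=(Rn.from_euler("ZYX",[.264,.1031,.021]).as_matrix(),np.array([.5138,.0366,.0743]))
for p in [(15,75,8),(15,75,30),(15,90,8),(15,104,20),(-30,0,8),(-30,0,30),(-30,57,8),(-30,-57,8),(-70,57,8),(-50,0,8)]: print(p,W2S(P[0]@(np.array(p)/1e3)+P[1]).round(1))
E
python3 mv.py 0 120 200 -2.952
```

```text
(15, 75, 8) [-8.  83.7 82.3]
(15, 75, 30) [ -5.7  83.4 104.2]
(15, 90, 8) [-9.1 98.6 82.6]
(15, 104, 20) [ -8.9 112.4  94.8]
(-30, 0, 8) [-47.3   5.6  85.3]
(-30, 0, 30) [-45.    5.3 107.2]
(-30, 57, 8) [-51.4  62.4  86.5]
(-30, -57, 8) [-43.2 -51.3  84.2]
(-70, 57, 8) [-91.   59.5  90.7]
(-50, 0, 8) [-67.1   4.1  87.4]
t 0.1 TCP shaker [-483.9 -604.1  230.4] F [-0.4 -0.6  0.3] rpy [-1.5725e+00 -1.0000e-04 -2.8838e+00] open 0.0851
shift units [-1.7737  0.105  -2.2979]
turn units [0.001  0.0434 0.0001]
```

arm_command([
  [[0,0.043,0],[-0.9,0,-0.7],0],
  [[0,0.043,0],[-0.9,0,-0.7],0],
  [[0,0.043,0],[-0.9,0,-0.7],0],
  [[0,0.043,0],[-0.9,0,-0.7],0],
  [[0,0.043,0],[-0.9,0,-0.7],0],
  [[0,0.043,0],[-0.9,0,-0.7],0],
  [[0,0.043,0],[-0.9,0,-0.7],0],
  [[0,0.043,0],[-0.9,0,-0.7],0],
])

```text
time_s: 0.9
position: [0.3842, -0.3747, 0.2312]
orientation: [-1.573, 0.002, -2.941]
force: [0.3, -0.1, -0.2]
opening: 0.0001
```

```bash
python3 mv.py 0 120 200 -2.952
```

```text
t 0.9 TCP shaker [-223.1 -371.6  231.2] F [ 0.3 -0.1 -0.2] rpy [-1.5730e+00  2.2000e-03 -2.9409e+00] open 0.0001
shift units [-0.7615  0.1093 -1.6302]
turn units [ 0.0014  0.0071 -0.0014]
```

arm_command([
  [[0,0.007,0],[-0.77,0,-0.8],0],
  [[0,0.007,0],[-0.77,0,-0.8],0],
  [[0,0.007,0],[-0.77,0,-0.8],0],
  [[0,0.007,0],[-0.77,0,-0.8],0],
  [[0,0.007,0],[-0.77,0,-0.8],0],
  [[0,0.007,0],[-0.77,0,-0.8],0],
  [[0,0.007,0],[-0.77,0,-0.8],0],
  [[0,0.007,0],[-0.77,0,-0.8],0],
])

```text
time_s: 1.7
position: [0.5633, -0.0957, 0.2311]
orientation: [-1.573, 0.002, -2.954]
force: [-0.0, -0.8, 0.1]
opening: -0.0003
```

```bash
python3 mv.py 0 120 200 -2.952
```

```text
t 1.7 TCP shaker [   5.3 -131.3  231.1] F [-0.  -0.8  0.1] rpy [-1.5735e+00  1.5000e-03 -2.9541e+00] open -0.0003
shift units [ 0.0197  0.1058 -0.8374]
turn units [ 0.0017 -0.0013 -0.001 ]
```

arm_command([
  [[0,0,0],[0.02,0.1,-0.84],0],
  [[0,0,0],[0.02,0.1,-0.84],0],
  [[0,0,0],[0.02,0.1,-0.84],0],
  [[0,0,0],[0.02,0.1,-0.84],0],
  [[0,0,0],[0.02,0.1,-0.84],0],
  [[0,0,0],[0.02,0.1,-0.84],0],
  [[0,0,0],[0.02,0.1,-0.84],0],
  [[0,0,0],[0.02,0.1,-0.84],0],
])

```text
time_s: 2.5
position: [0.5107, 0.1431, 0.2011]
orientation: [-1.57, -0.0, -2.965]
force: [0.9, -0.4, -0.2]
opening: 0.0
```

```bash
python3 mv.py 0 120 93 -2.952
```

```text
t 2.5 TCP shaker [ -1.3 113.  201.1] F [ 0.9 -0.4 -0.2] rpy [-1.5695e+00 -5.0000e-04 -2.9650e+00] open 0.0
shift units [-0.0042  0.3603 -0.0237]
turn units [-0.0008 -0.0082  0.0003]
```

arm_command([
  [[0,0,0],[0,0,0],0],
  [[0,0,0],[0,0.2,0],0],
  [[0,0,0],[0,0.2,0],0],
  [[0,0,0],[0,0.2,0],0],
])

```text
time_s: 2.9
position: [0.509, 0.1436, 0.1398]
orientation: [-1.57, -0.005, -2.964]
force: [0.0, 0.2, 0.4]
opening: -0.0004
```

```bash
python3 mv.py 0 120 93 -2.952
```

```text
t 2.9 TCP shaker [ -2.9 113.9 139.8] F [0.  0.2 0.4] rpy [-1.5698 -0.0048 -2.964 ] open -0.0004
shift units [-0.0101  0.1559 -0.0206]
turn units [-0.0006 -0.0077  0.003 ]
```

arm_command([
  [[0,-0.008,0],[-0.01,0,-0.025],0],
  [[0,-0.008,0],[-0.01,0.08,-0.025],0],
  [[0,-0.008,0],[-0.01,0.155,-0.025],0],
  [[0,-0.008,0],[-0.01,0.155,-0.025],0],
  [[0,-0.008,0],[-0.01,0.155,-0.025],0],
])

```text
time_s: 3.4
position: [0.5128, 0.1541, 0.0962]
orientation: [-1.571, 0.001, -2.949]
force: [0.1, 0.0, 0.2]
opening: 0.0002
```

```bash
python3 mv.py 0 104 93 -2.952; python3 - <<'E'
from h import *
for n in("top","side"):
    cv2.imwrite(f"pics/{n}1.png",vision.snapshot(n)); draw(f"pics/{n}1.png",f"pics/{n}1c.png",n,[])
E
```

```text
t 3.4 TCP shaker [  2.8 123.4  96.2] F [0.1 0.  0.2] rpy [-1.5712e+00  1.5000e-03 -2.9493e+00] open 0.0002
shift units [0.0095 0.0106 0.0648]
turn units [ 0.0002  0.0017 -0.0009]
```

View pics/side1c.png

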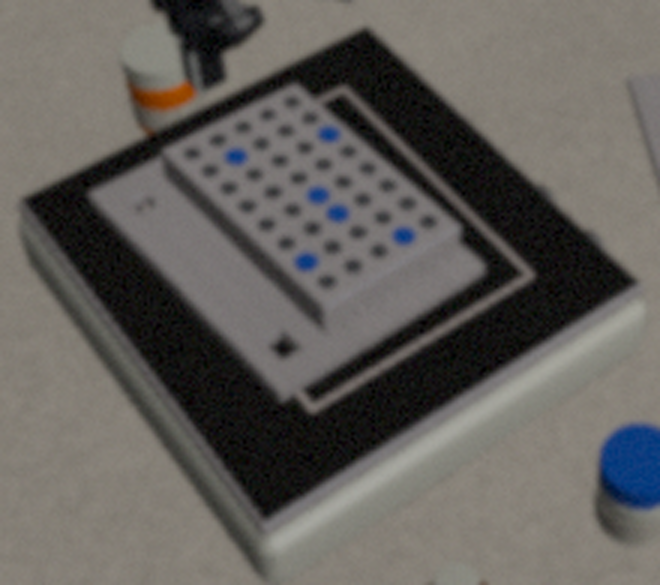

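View pics/top1c.png

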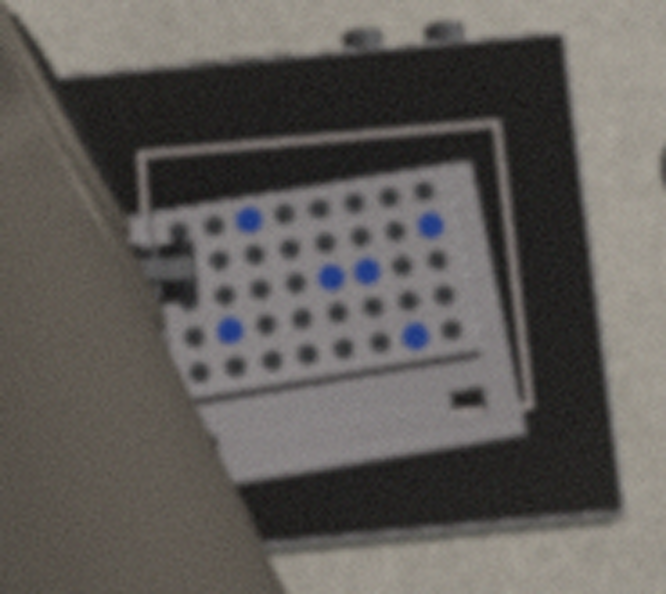

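arm_command([
  [[0,0,0],[0,0.01,0.03],0],
  [[0,0,0],[0,0.01,0.06],0],
  [[0,0,0],[0,0.01,0.08],0],
  [[0,0,0],[0,0.01,0.08],0],
])

```text
time_s: 3.9
position: [0.5169, 0.1282, 0.092]
orientation: [-1.57, 0.0, -2.952]
force: [0.2, 0.3, -0.2]
opening: -0.0
```

```bash
python3 mv.py 0 95 93 -2.952
```

```text
t 3.9 TCP shaker [ 2.  97.3 92. ] F [ 0.2  0.3 -0.2] rpy [-1.5703e+00  3.0000e-04 -2.9520e+00] open -0.0
shift units [ 0.0066 -0.0034  0.0077]
turn units [-0.0003 -0.     -0.0002]
```

Near contact; advance 2 mm per row.

arm_command([
  [[0,0,0],[0.003,0,0.006],0],
  [[0,0,0],[0.003,0,0.012],0],
  [[0,0,0],[0.003,0,0.012],0],
])

```text
time_s: 4.2
position: [0.5162, 0.1263, 0.0918]
orientation: [-1.571, 0.0, -2.949]
force: [-0.5, 0.3, -0.0]
opening: 0.0001
```

arm_command([
  [[0,0,0],[0,0,0.007],0],
  [[0,0,0],[0,0,0.007],0],
])

```text
time_s: 4.4
position: [0.5168, 0.1243, 0.0919]
orientation: [-1.571, 0.0, -2.949]
force: [0.1, 0.9, 0.7]
opening: -0.0001
```

```bash
python3 mv.py 0 90 93 -2.952;  python3 - <<'E'
from h import *
for n in("side",):
    cv2.imwrite(f"pics/{n}2.png",vision.snapshot(n)); draw(f"pics/{n}2.png",f"pics/{n}2c.png",n,[])
E
```

```text
t 4.4 TCP shaker [ 1.1 93.4 91.9] F [0.1 0.9 0.7] rpy [-1.5711e+00  4.0000e-04 -2.9495e+00] open -0.0001
shift units [ 0.0038 -0.0038  0.0115]
turn units [ 0.0002  0.0016 -0.0002]
```

View pics/side2c.png

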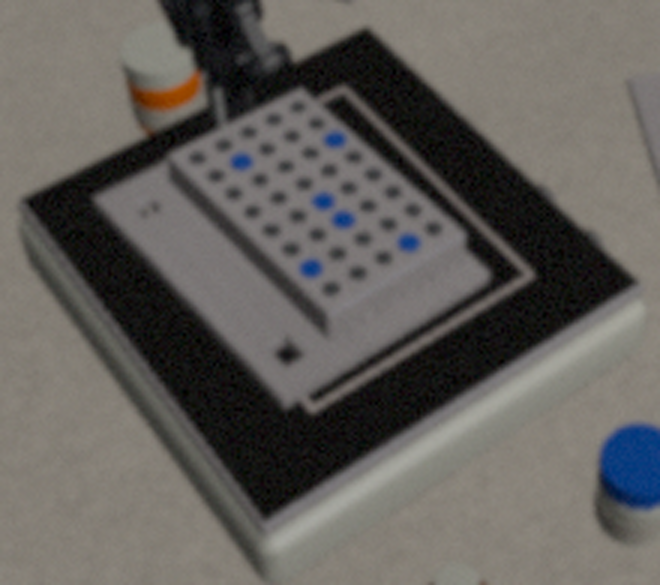

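arm_command([
  [[0,0,0],[0,0,0.007],0],
  [[0,0,0],[0,0,0.015],0],
  [[0,0,0],[0,0,0.015],0],
])

```text
time_s: 4.75
position: [0.5177, 0.119, 0.0918]
orientation: [-1.57, 0.0, -2.95]
force: [0.1, 1.4, -0.0]
opening: -0.0
```

```bash
python3 mv.py 0 90 93 -2.952;  python3 - <<'E'
from h import *
for n in("side",):
    cv2.imwrite(f"pics/{n}3.png",vision.snapshot(n)); draw(f"pics/{n}3.png",f"pics/{n}3c.png",n,[])
E
```

```text
t 4.75 TCP shaker [ 1.  88.1 91.8] F [ 0.1  1.4 -0. ] rpy [-1.5704e+00  1.0000e-04 -2.9503e+00] open -0.0
shift units [ 0.0034 -0.004  -0.0062]
turn units [-0.0003  0.0011 -0.    ]
```

View pics/side3c.png

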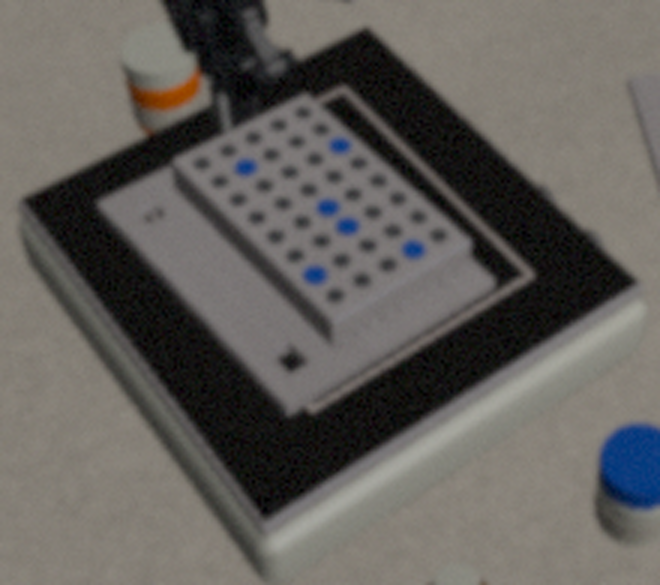

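```bash
cat > f2.py <<'E'
from h import *
from mv import XS,W2S
def run(obs,z=None,pitch=None):
    # x,y,yaw free; z,pitch,roll optional fixed (plate yaw frame)
    def pose(x):
        if z is None: return Rn.from_euler("ZYX",[x[2],x[3],x[4]]).as_matrix(),np.array([x[0],x[1],x[5]])
        return Rn.from_euler("ZYX",[x[2],pitch,.0]).as_matrix(),np.array([x[0],x[1],z])
    x0=[.53,.03,.2]+([0.05,0,.074] if z is None else [])
    x,r=fit(obs,x0,pose); P=pose(x)
    print("x",x.round(4),"res",r.round(1).tolist())
    print("origin",W2S(P[1]).round(1),"dyaw",round(x[2]-XS[2],4))
    print("round-pin",(W2S(P[0]@[-.05,.065,0]+P[1])-[-45,65,70]).round(1),"slot-pin",(W2S(P[0]@[-.05,-.065,0]+P[1])-[-45,-65,70]).round(1))
    return P
E
python3 - <<'E'
from f2 import *
o=[("side",(-70,90,8),(98,202)),("side",(-50,65,8),(154,214)),("side",(-50,-65,8),(292,358)),("side",(-70,-90,8),(288,412)),("side",(70,-90,8),(495,278))]
run(o,.0743,.1031); run(o)
E
```

```text
x [0.5146 0.0271 0.2494] res [[0.1, 0.6], [-0.3, -0.0], [-0.2, -0.2], [0.2, -1.7], [0.2, 1.1]]
origin [-19.3  -1.6  74.3] dyaw 0.0597
round-pin [-27.9  -4.7   9.4] slot-pin [-20.1  -4.4   9.4]
x [0.5156 0.0294 0.2485 0.0555 0.0266 0.0737] res [[0.2, 0.3], [-0.2, -0.5], [-0.3, 0.5], [0.2, -0.4], [0.1, 0.0]]
origin [-18.    0.4  73.7] dyaw 0.0588
round-pin [-26.5  -2.6   8.2] slot-pin [-19.1  -2.4   4.7]
```

arm_command([
  [[0,0,0],[0,0,-0.05],0],
  [[0,0,0],[0,-0.1,-0.06],0],
  [[0,0,0],[0,-0.25,-0.06],85],
  [[0,0,0],[0,-0.3,-0.06],85],
  [[0,0,0],[0.1,-0.3,0.1],85],
  [[0,0,0],[0.21,-0.3,0.26],85],
  [[0,0,0],[0.22,-0.3,0.29],85],
  [[0,0,0],[0.22,-0.3,0.29],85],
])

```text
time_s: 5.6
position: [0.4676, 0.018, 0.1815]
orientation: [-1.569, -0.002, -2.955]
force: [0.9, 0.9, 0.2]
opening: 0.0847
```

```bash
python3 mv.py -66 0 115 -2.952;  python3 - <<'E'
from h import *
for n in("side","top"):
    cv2.imwrite(f"pics/{n}4.png",vision.snapshot(n)); draw(f"pics/{n}4.png",f"pics/{n}4c.png",n,[])
E
```

```text
t 5.6 TCP shaker [-67.2  -1.6 181.5] F [0.9 0.9 0.2] rpy [-1.5688e+00 -2.2000e-03 -2.9555e+00] open 0.0847
shift units [-0.0046  0.2217 -0.0059]
turn units [-0.0013 -0.0022  0.0014]
```

View pics/side4.png

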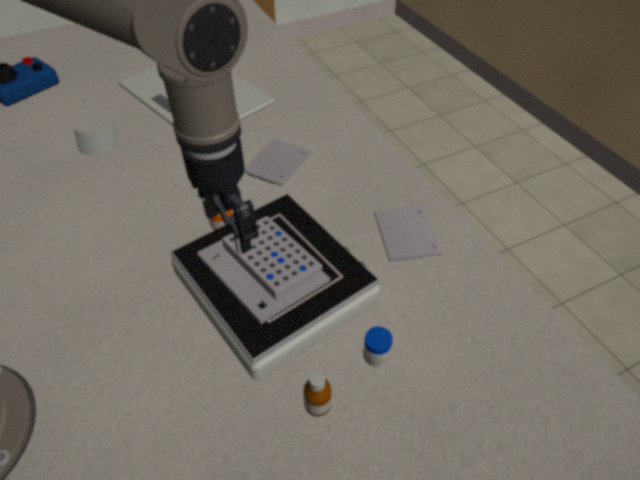

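arm_command([
  [[0,-0.002,0],[-0.004,0.1,-0.005],85],
  [[0,-0.002,0],[-0.004,0.2,-0.005],85],
  [[0,-0.002,0],[-0.004,0.27,-0.005],85],
  [[0,-0.002,0],[-0.004,0.29,-0.005],85],
  [[0,-0.002,0],[-0.004,0.29,-0.005],85],
])

```text
time_s: 6.2
position: [0.47, 0.0248, 0.0942]
orientation: [-1.572, -0.002, -2.945]
force: [0.9, 0.4, -0.3]
opening: 0.0847
```

```bash
python3 mv.py -66 0 83 -2.952;  python3 - <<'E'
from h import *
for n in("side","top"):
    cv2.imwrite(f"pics/{n}5.png",vision.snapshot(n)); draw(f"pics/{n}5.png",f"pics/{n}5c.png",n,[])
E
```

```text
t 6.2 TCP shaker [-63.6   4.6  94.2] F [ 0.9  0.4 -0.3] rpy [-1.5717e+00 -1.5000e-03 -2.9445e+00] open 0.0847
shift units [0.0082 0.0374 0.0152]
turn units [0.0006 0.0048 0.001 ]
```

View pics/side5c.png

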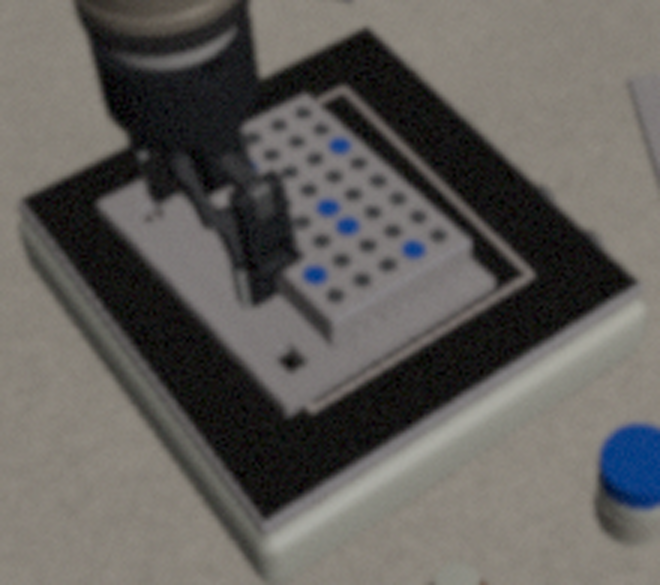

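arm_command([
  [[0,0.005,0],[0.01,0.01,0.015],85],
  [[0,0.005,0],[0.01,0.02,0.015],85],
  [[0,0.005,0],[0.01,0.027,0.015],85],
  [[0,0.005,0],[0.01,0.027,0.015],85],
])

```text
time_s: 6.7
position: [0.4681, 0.0182, 0.0867]
orientation: [-1.571, -0.0, -2.955]
force: [0.4, 0.0, -0.6]
opening: 0.0852
```

```bash
python3 mv.py -60 0 84 -2.952;  python3 - <<'E'
from h import *
for n in("side",):
    cv2.imwrite(f"pics/{n}6.png",vision.snapshot(n)); draw(f"pics/{n}6.png",f"pics/{n}6c.png",n,[])
E
```

```text
t 6.7 TCP shaker [-66.7  -1.6  86.7] F [ 0.4  0.  -0.6] rpy [-1.5707 -0.     -2.9548] open 0.0852
shift units [-0.0224  0.0088 -0.0053]
turn units [-0.     -0.0018  0.    ]
```

View pics/side6c.png

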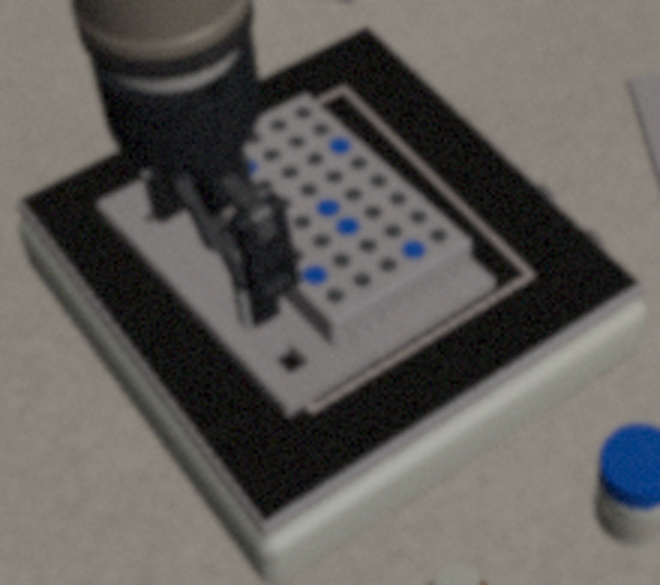

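arm_command([
  [[0,0,0],[-0.01,0.018,-0.003],85],
  [[0,0,0],[-0.02,0.018,-0.003],85],
  [[0,0,0],[-0.03,0.018,-0.003],85],
  [[0,0,0],[-0.03,0.018,-0.003],85],
])

```text
time_s: 7.15
position: [0.4773, 0.0211, 0.0812]
orientation: [-1.571, 0.0, -2.954]
force: [-0.5, -0.1, 0.7]
opening: 0.0847
```

```bash
python3 mv.py -50 0 81 -2.952
```

```text
t 7.15 TCP shaker [-57.1  -0.4  81.2] F [-0.5 -0.1  0.7] rpy [-1.5710e+00  2.0000e-04 -2.9543e+00] open 0.0847
shift units [-0.0238  0.0007 -0.0014]
turn units [ 0.0001 -0.0015 -0.0001]
```

arm_command([
  [[0,0,0],[-0.01,0,-0.001],85],
  [[0,0,0],[-0.02,0,-0.001],85],
  [[0,0,0],[-0.03,0,-0.001],85],
  [[0,0,0],[-0.03,0,-0.001],85],
])

```text
time_s: 7.55
position: [0.4863, 0.0229, 0.0814]
orientation: [-1.571, 0.001, -2.955]
force: [-0.7, -0.4, -1.2]
opening: 0.085
```

```bash
python3 mv.py -40 0 81 -2.952;  python3 - <<'E'
from h import *
for n in("side","top"):
    cv2.imwrite(f"pics/{n}7.png",vision.snapshot(n)); draw(f"pics/{n}7.png",f"pics/{n}7c.png",n,[])
E
```

```text
t 7.55 TCP shaker [-47.9  -0.4  81.4] F [-0.7 -0.4 -1.2] rpy [-1.5708e+00  8.0000e-04 -2.9548e+00] open 0.085
shift units [-0.0265  0.0014 -0.0013]
turn units [ 0.     -0.0018 -0.0005]
```

View pics/side7c.png

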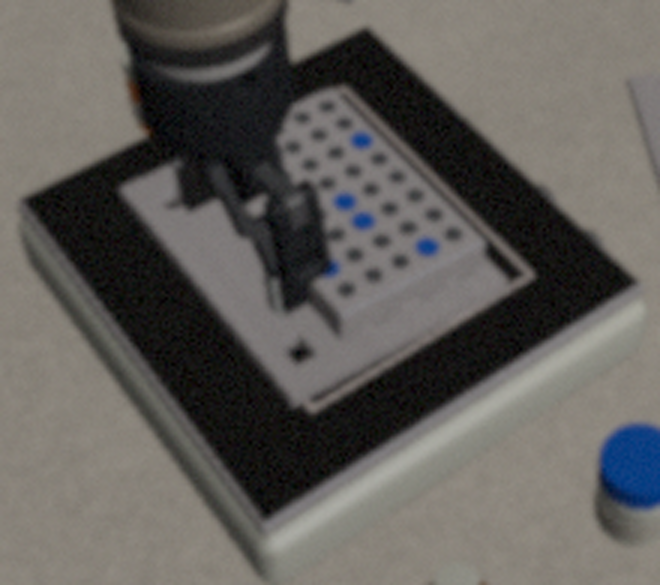

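```bash
python3 - <<'E'
from f2 import *
o=[("side",(-70,90,8),(121,187)),("side",(-50,-65,8),(301,351)),("side",(-70,-90,8),(300,407)),("side",(70,-90,8),(518,277))]
run(o,.0743,.1);run(o,.0743,.07)
E
```

```text
x [0.5262 0.0267 0.2014] res [[0.3, 1.2], [1.2, -0.3], [-0.2, -2.5], [-1.8, 1.6]]
origin [-8.  -4.1 74.3] dyaw 0.0117
round-pin [-13.5  -4.7   9.3] slot-pin [-12.   -4.7   9.3]
x [0.5268 0.0274 0.1978] res [[0.6, 1.5], [1.1, -0.1], [-0.4, -2.1], [-1.7, 0.6]]
origin [-7.3 -3.6 74.3] dyaw 0.0081
round-pin [-12.7  -4.    7.8] slot-pin [-11.7  -4.    7.8]
```

View pics/top7c.png

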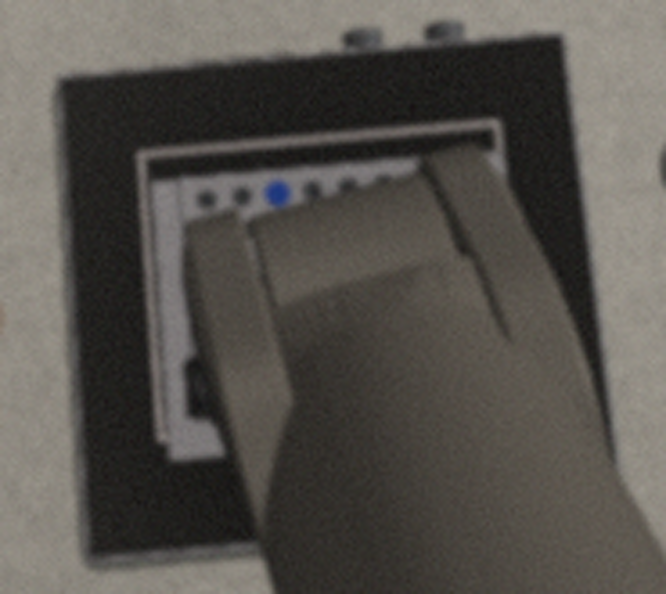

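```bash
python3 - <<'E'
from f2 import *
o=[("top",(70,90,8),(151,180)),("top",(-70,90,8),(169,460)),("side",(-70,90,8),(121,187)),("side",(-50,-65,8),(301,351)),("side",(-70,-90,8),(300,407)),("side",(70,-90,8),(518,277))]
P=run(o)
from mv import shk
draw("pics/top7.png","pics/a.png","top",box(shk(XS),-65,75,-90,90,70,(0,255,0))+box(P,-70,70,-90,90,8,(0,0,255)))
draw("pics/side7.png","pics/b.png","side",box(shk(XS),-65,75,-90,90,70,(0,255,0))+box(P,-70,70,-90,90,8,(0,0,255)))
cv2.imwrite("pics/ab.png",cv2.resize(np.hstack([cv2.imread("pics/a.png")[:585],cv2.imread("pics/b.png")[:585]]),None,fx=.6,fy=.6))
E
```

```text
x [0.5267 0.0273 0.1971 0.0341 0.0403 0.0776] res [[-0.3, -0.6], [0.9, -0.0], [0.1, 0.0], [0.9, 0.6], [-0.5, -0.7], [-1.7, 0.0]]
origin [-7.4 -3.7 77.6] dyaw 0.0074
round-pin [-12.8  -4.1  12. ] slot-pin [-12.   -4.    6.7]
```

View pics/ab.png

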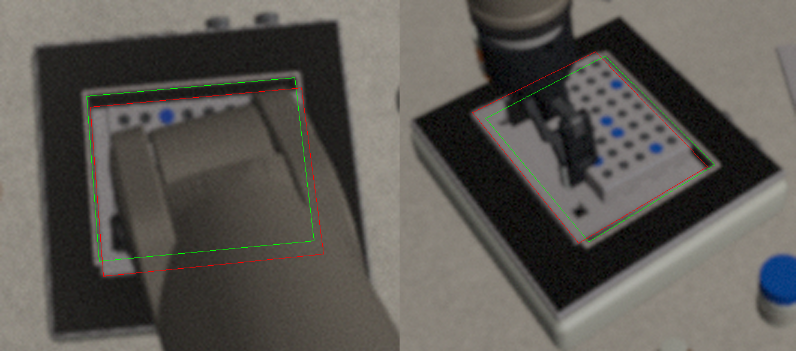

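arm_command([
  [[0,0,0],[0.02,0,0],85],
  [[0,0,0],[0.025,-0.1,0],85],
  [[0,0,0],[0.025,-0.25,0],0],
  [[0,0,0],[0,-0.3,0.1],0],
  [[0,0,0],[-0.14,-0.3,0.26],0],
  [[0,0,0],[-0.14,-0.3,0.38],0],
  [[0,0,0],[-0.14,-0.3,0.38],0],
  [[0,0,0],[-0.14,-0.3,0.38],0],
])

```text
time_s: 8.45
position: [0.5477, -0.0826, 0.1711]
orientation: [-1.571, -0.0, -2.957]
force: [0.3, 0.6, 0.1]
opening: 0.0002
```

```bash
python3 mv.py -5 -115 92 -2.952;  python3 - <<'E'
from h import *
for n in("side","top"):
    cv2.imwrite(f"pics/{n}8.png",vision.snapshot(n)); draw(f"pics/{n}8.png",f"pics/{n}8c.png",n,[])
E
```

```text
t 8.45 TCP shaker [  -7.5 -115.5  171.1] F [0.3 0.6 0.1] rpy [-1.5708e+00 -3.0000e-04 -2.9574e+00] open 0.0002
shift units [-0.0085  0.2635 -0.0018]
turn units [ 0.     -0.0035  0.0002]
```

View pics/side8c.png

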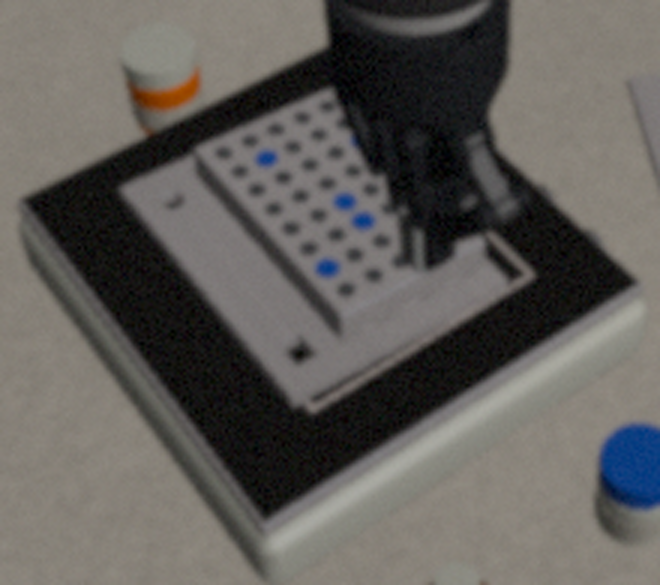

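View pics/top8c.png

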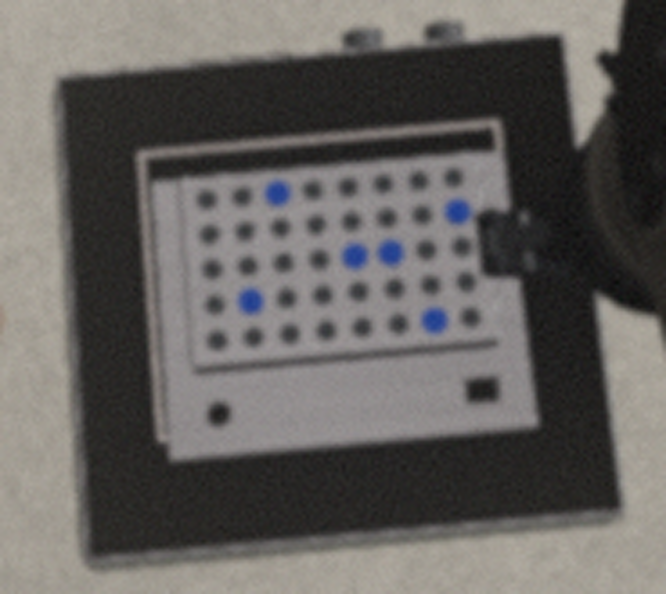

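```bash
python3 - <<'E'
from f2 import *
o=[("top",(70,90,8),(151,180)),("top",(-70,90,8),(169,461)),("top",(-70,-90,8),(539,427)),("top",(-50,65,8),(218,413)),("top",(-50,-65,8),(482,390)),
("side",(-70,90,8),(121,187)),("side",(-50,65,8),(174,201)),("side",(-50,-65,8),(301,351)),("side",(-70,-90,8),(300,407)),("side",(70,-90,8),(518,275))]
P=run(o)
run(o,.0755,.08)
E
```

```text
x [0.5264 0.0274 0.1927 0.0173 0.0332 0.078 ] res [[-0.3, -0.6], [0.6, -0.2], [-0.2, -0.5], [0.4, 0.2], [0.3, -0.3], [-0.0, 0.4], [0.1, -0.5], [0.4, 0.7], [-1.1, -0.6], [-2.0, 0.1]]
origin [-7.7 -3.5 78. ] dyaw 0.003
round-pin [-12.9  -3.7  11. ] slot-pin [-12.6  -3.6   6.7]
x [0.526  0.0274 0.1923] res [[0.0, 0.4], [0.4, -0.3], [0.0, -0.7], [0.2, 0.1], [0.2, -0.5], [0.1, 0.7], [0.2, -0.1], [0.3, -0.6], [-1.3, -2.6], [-2.2, 1.5]]
origin [-8.1 -3.4 75.5] dyaw 0.0026
round-pin [-13.1  -3.6   9.5] slot-pin [-12.8  -3.6   9.5]
```

arm_command([
  [[0,-0.003,0],[-0.005,0.1,0],0],
  [[0,-0.003,0],[-0.005,0.2,0],0],
  [[0,-0.003,0],[-0.005,0.26,0],0],
  [[0,-0.003,0],[-0.005,0.265,-0.02],0],
  [[0,-0.003,0],[-0.005,0.265,-0.045],0],
  [[0,-0.003,0],[-0.005,0.265,-0.06],0],
  [[0,-0.003,0],[-0.005,0.265,-0.06],0],
])

```text
time_s: 9.25
position: [0.5469, -0.0617, 0.0931]
orientation: [-1.571, 0.002, -2.947]
force: [-0.7, 0.3, -0.3]
opening: 0.0001
```

```bash
python3 mv.py -5 -89 91 -2.952
```

```text
t 9.25 TCP shaker [ -4.4 -94.9  93.1] F [-0.7  0.3 -0.3] rpy [-1.5707e+00  2.3000e-03 -2.9475e+00] open 0.0001
shift units [ 0.0021  0.0071 -0.0196]
turn units [-0.      0.0029 -0.0014]
```

arm_command([
  [[0,0,0],[0,0.006,-0.005],0],
  [[0,0,0],[0,0.006,-0.01],0],
  [[0,0,0],[0,0.006,-0.015],0],
  [[0,0,0],[0,0.006,-0.015],0],
])

```text
time_s: 9.65
position: [0.5453, -0.0589, 0.0901]
orientation: [-1.571, 0.0, -2.95]
force: [0.7, -0.0, 0.2]
opening: -0.0
```

```bash
python3 mv.py -5 -89 91 -2.952;  python3 - <<'E'
from h import *
for n in("side","top"):
    cv2.imwrite(f"pics/{n}9.png",vision.snapshot(n)); draw(f"pics/{n}9.png",f"pics/{n}9c.png",n,[])
E
```

```text
t 9.65 TCP shaker [ -5.4 -91.8  90.1] F [ 0.7 -0.   0.2] rpy [-1.5708e+00  1.0000e-04 -2.9498e+00] open -0.0
shift units [-0.0013 -0.0031 -0.0095]
turn units [ 0.      0.0014 -0.0001]
```

View pics/top9c.png

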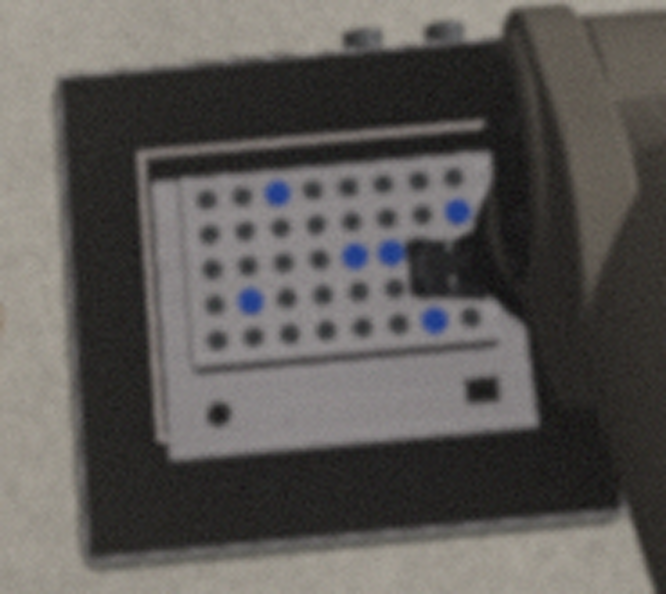

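View pics/side9c.png

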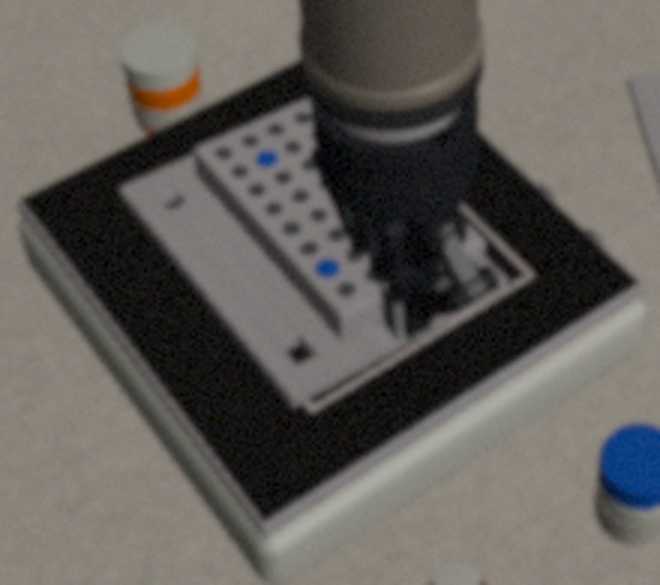

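arm_command([
  [[0,0,0],[0,0,-0.007],0],
  [[0,0,0],[0,0,-0.014],0],
  [[0,0,0],[0,0,-0.014],0],
])

```text
time_s: 10.05
position: [0.5445, -0.0549, 0.09]
orientation: [-1.571, -0.0, -2.95]
force: [0.3, -1.9, 1.7]
opening: 0.0
```

```bash
python3 mv.py -5 -89 91 -2.952;  python3 - <<'E'
from h import *
for n in("top",):
    cv2.imwrite(f"pics/{n}10.png",vision.snapshot(n)); draw(f"pics/{n}10.png",f"pics/{n}10c.png",n,[])
a=cv2.imread("pics/top9.png",0)[205:370,235:340].astype(np.float32);b=cv2.imread("pics/top10.png",0)[205:370,235:340].astype(np.float32)
a,b=a[65:130,20:70],b[65:130,20:70]
print(cv2.phaseCorrelate(a,b))
E
```

```text
t 10.05 TCP shaker [ -5.5 -87.8  90. ] F [ 0.3 -1.9  1.7] rpy [-1.5706e+00 -1.0000e-04 -2.9499e+00] open 0.0
shift units [-0.0016 -0.0033  0.0041]
turn units [-0.0001  0.0014  0.0001]
((-0.7297977326849967, -0.04131779498011667), 0.7614737844467163)
```

View pics/top10c.png

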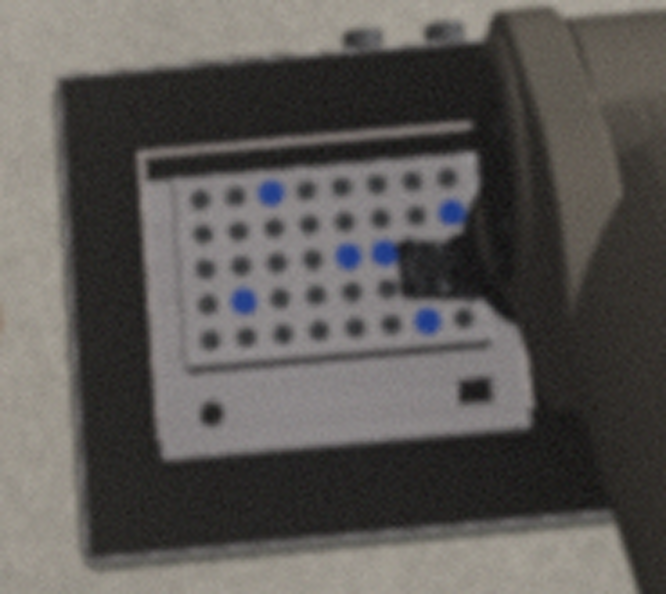

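```bash
python3 - <<'E'
from f2 import *
o=[("top",(70,90,8),(145,180)),("top",(-70,90,8),(162,461)),("top",(-70,-90,8),(532,428)),("top",(-50,65,8),(211,413)),("top",(-50,-65,8),(475,390))]
run(o,.0755,.09)
E
```

```text
x [0.5249 0.0307 0.184 ] res [[0.2, 0.4], [0.0, -0.4], [-0.2, -0.2], [-0.1, 0.1], [0.1, 0.1]]
origin [-8.5  0.  75.5] dyaw -0.0057
round-pin [-12.9   0.3  10. ] slot-pin [-13.7   0.3  10. ]
```

arm_command([
  [[0,0,0],[0,0,0.04],0],
  [[0,0,0],[0,-0.1,0.05],0],
  [[0,0,0],[0,-0.25,0.05],85],
  [[0,0,0],[0,-0.3,0],85],
  [[0,0,0],[0.1,-0.3,-0.13],85],
  [[0,0,0],[0.18,-0.3,-0.26],85],
  [[0,0,0],[0.19,-0.3,-0.29],85],
  [[0,0,0],[0.19,-0.3,-0.29],85],
])

```text
time_s: 10.9
position: [0.4713, 0.0211, 0.1802]
orientation: [-1.571, 0.0, -2.946]
force: [0.9, -1.5, 0.4]
opening: 0.0846
```

```bash
python3 mv.py -62 0 82 -2.952
```

```text
t 10.9 TCP shaker [-63.    0.7 180.2] F [ 0.9 -1.5  0.4] rpy [-1.5709e+00  3.0000e-04 -2.9463e+00] open 0.0846
shift units [-0.0033  0.3273  0.0024]
turn units [ 0.      0.0036 -0.0002]
```

arm_command([
  [[0,0.002,0],[0,0.1,0.002],85],
  [[0,0.002,0],[0,0.2,0.002],85],
  [[0,0.002,0],[0,0.27,0.002],85],
  [[0,0.002,0],[0,0.3,0.002],85],
  [[0,0.002,0],[0,0.3,0.002],85],
  [[0,0.002,0],[0,0.3,0.002],85],
])

```text
time_s: 11.5
position: [0.4731, 0.0187, 0.0905]
orientation: [-1.571, 0.001, -2.954]
force: [-0.1, 0.6, 0.2]
opening: 0.0848
```

```bash
python3 mv.py -50 0 82 -2.952
```

```text
t 11.5 TCP shaker [-61.7  -2.   90.5] F [-0.1  0.6  0.2] rpy [-1.5707e+00  9.0000e-04 -2.9537e+00] open 0.0848
shift units [-0.0389  0.0285 -0.0066]
turn units [-0.0001 -0.0011 -0.0006]
```

arm_command([
  [[0,-0.001,0],[0,0.015,-0.003],85],
  [[0,-0.001,0],[-0.01,0.03,-0.006],85],
  [[0,-0.001,0],[-0.02,0.03,-0.006],85],
  [[0,-0.001,0],[-0.03,0.03,-0.006],85],
  [[0,-0.001,0],[-0.04,0.03,-0.006],85],
  [[0,-0.001,0],[-0.04,0.03,-0.006],85],
])

```text
time_s: 12.1
position: [0.4843, 0.0233, 0.0812]
orientation: [-1.571, 0.001, -2.951]
force: [0.2, 0.0, -0.2]
opening: 0.0849
```

```bash
python3 mv.py -38 0 82 -2.952
```

```text
t 12.1 TCP shaker [-49.9   0.4  81.2] F [ 0.2  0.  -0.2] rpy [-1.5708e+00  8.0000e-04 -2.9512e+00] open 0.0849
shift units [-0.0395 -0.0026  0.0014]
turn units [ 0.      0.0005 -0.0005]
```

Push 12 mm slowly.

arm_command([
  [[0,0,0],[-0.006,0,0],85],
  [[0,0,0],[-0.012,0,0],85],
  [[0,0,0],[-0.018,0,0],85],
  [[0,0,0],[-0.024,0,0],85],
  [[0,0,0],[-0.03,0,0],85],
  [[0,0,0],[-0.036,0,0],85],
  [[0,0,0],[-0.036,0,0],85],
])

```text
time_s: 12.8
position: [0.4948, 0.0254, 0.0811]
orientation: [-1.571, 0.001, -2.951]
force: [-0.9, -0.0, -0.3]
opening: 0.085
```

```bash
python3 mv.py -35 0 82 -2.952;  python3 - <<'E'
from h import *
for n in("side","top"):
    cv2.imwrite(f"pics/{n}11.png",vision.snapshot(n)); draw(f"pics/{n}11.png",f"pics/{n}11c.png",n,[])
E
```

```text
t 12.8 TCP shaker [-39.1   0.5  81.1] F [-0.9 -0.  -0.3] rpy [-1.5709e+00  9.0000e-04 -2.9513e+00] open 0.085
shift units [-0.0138 -0.0032  0.0015]
turn units [ 0.0001  0.0005 -0.0006]
```

View pics/side11c.png

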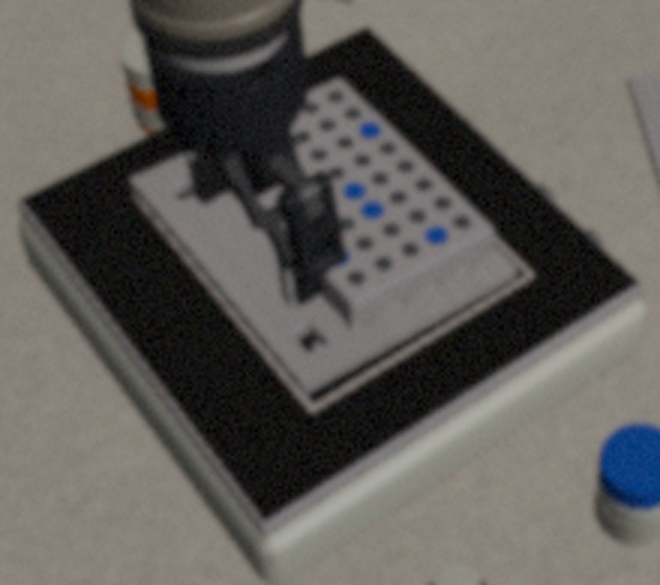

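View pics/top11c.png

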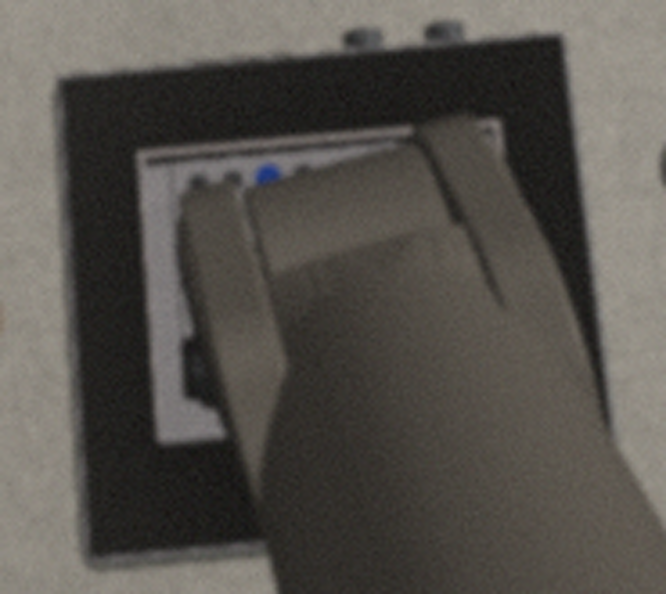

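arm_command([
  [[0,0,0],[-0.003,0,0],85],
  [[0,0,0],[-0.006,0,0],85],
  [[0,0,0],[-0.009,0,0],85],
  [[0,0,0],[-0.009,0,0],85],
])

```text
time_s: 13.3
position: [0.4972, 0.0258, 0.0811]
orientation: [-1.571, 0.001, -2.951]
force: [0.2, 0.0, -1.1]
opening: 0.0849
```

```bash
python3 mv.py -35 0 82 -2.952;  python3 - <<'E'
from h import *
for n in("side",):
    cv2.imwrite(f"pics/{n}12.png",vision.snapshot(n)); draw(f"pics/{n}12.png",f"pics/{n}12c.png",n,[])
E
```

```text
t 13.3 TCP shaker [-36.6   0.4  81.1] F [ 0.2  0.  -1.1] rpy [-1.5708e+00  7.0000e-04 -2.9514e+00] open 0.0849
shift units [-0.0055 -0.003   0.0013]
turn units [ 0.      0.0004 -0.0004]
```

View pics/side12c.png

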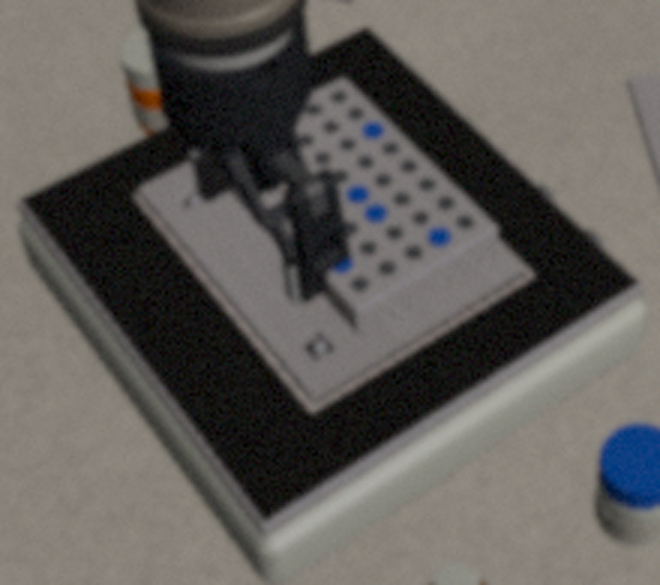

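The plate appears to have dropped: the pin shows in the slot at (319,345), and the outline sits evenly inside the white frame. I'll back off to check.

arm_command([
  [[0,0,0],[0.012,0,0],85],
  [[0,0,0],[0.02,-0.05,0],85],
  [[0,0,0],[0.02,-0.2,0],85],
  [[0,0,0],[0.02,-0.3,0.1],85],
  [[0,0,0],[0,-0.35,0.26],0],
  [[0,0,0],[0,-0.35,0.4],0],
  [[0,0,0],[0,-0.35,0.6],0],
  [[0,0,0],[0,-0.35,0.75],0],
])

```text
time_s: 14.15
position: [0.5387, -0.1921, 0.1866]
orientation: [-1.57, 0.001, -2.951]
force: [1.2, 0.2, 0.7]
opening: 0.0279
```

```bash
python3 mv.py -35 0 82 -2.952;  python3 - <<'E'
from h import *
for n in("side","top"):
    cv2.imwrite(f"pics/{n}13.png",vision.snapshot(n)); draw(f"pics/{n}13.png",f"pics/{n}13c.png",n,[])
E
```

```text
t 14.15 TCP shaker [ -37.  -221.4  186.6] F [1.2 0.2 0.7] rpy [-1.5701e+00  1.3000e-03 -2.9506e+00] open 0.0279
shift units [-0.0072  0.3482 -0.7382]
turn units [-0.0004  0.0009 -0.0008]
```

View pics/side13c.png

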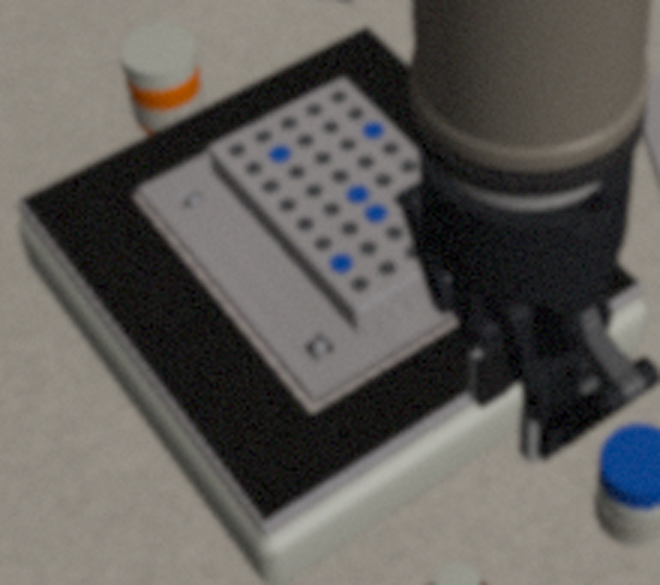

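View pics/top13c.png

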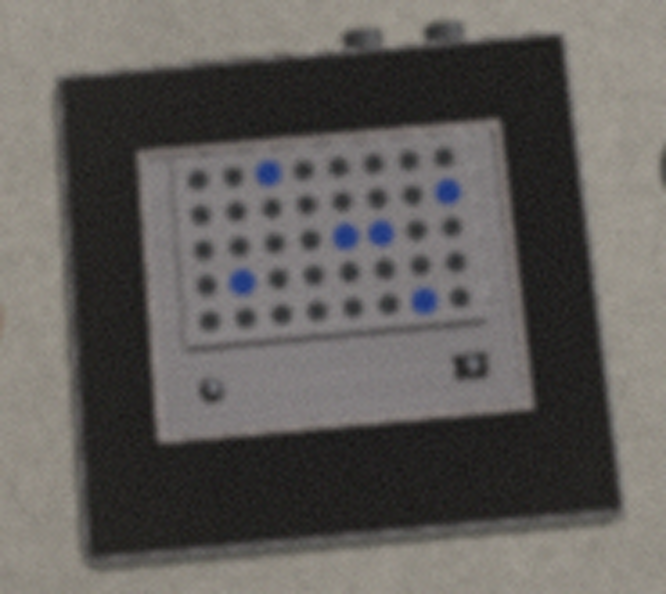

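```bash
python3 - <<'E'
from h import *
from mv import XS
S=shk(XS)
def tr(x,y,yaw,z):
    return S[0]@Rn.from_euler("z",yaw).as_matrix(), S[0]@(np.array([x,y,z])/1e3)+S[1]
P=tr(5,0,0,70)
g=(0,255,0);r=(0,0,255)
for n in("top","side"):
    draw(f"pics/{n}13.png",f"pics/{n}13f.png",n,box(P,-70,70,-90,90,8,g)+box(P,-30,65,-75,75,30,g)+box(P,-54,-46,61,69,9,r)+box(P,-54,-46,-69,-61,9,r))
cv2.imwrite("pics/f13.png",np.hstack([cv2.resize(cv2.imread("pics/top13f.png")[320:480,130:560],None,fx=1.8,fy=1.8)[:, :774]]))
E
```

```text
(no output)
```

View pics/f13.png

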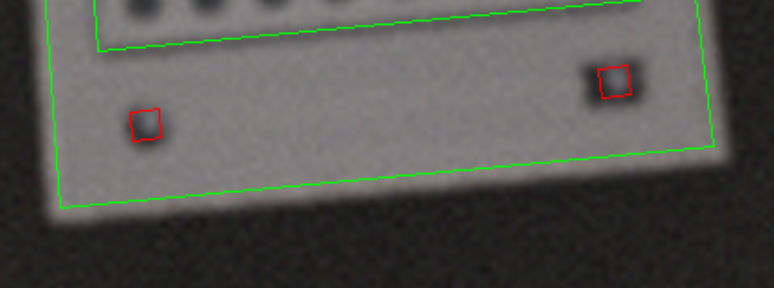

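View pics/side13f.png

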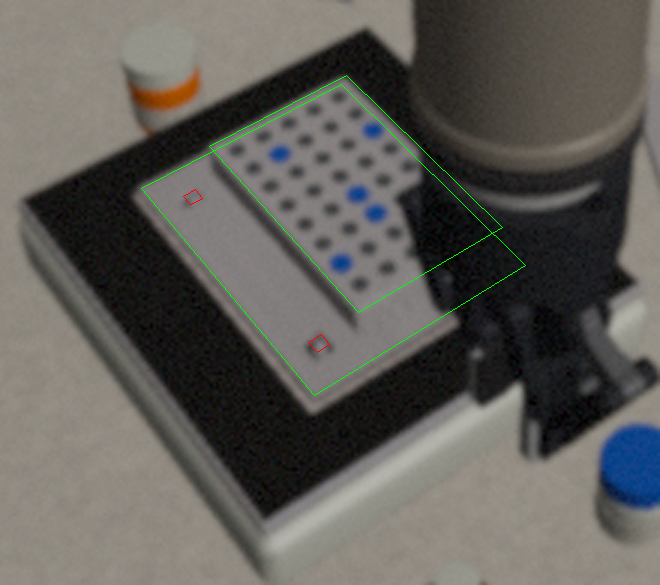

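Both pins show inside their holes: top crop (213,387) and (474,364). A light press on the bare strip will confirm it is seated and measure the strip's height.

arm_command([
  [[0,0,0],[0,0,-0.17],0],
  [[0,0,0],[0.01,0,-0.33],0],
  [[0,0,0],[0.03,0,-0.5],0],
  [[0,0,0],[0.03,0,-0.65],0],
  [[0,0,0],[0.03,0.05,-0.735],0],
  [[0,0,0],[0.03,0.15,-0.735],0],
  [[0,0,0],[0.03,0.25,-0.735],0],
  [[0,0,0],[0.03,0.27,-0.735],0],
])

```text
time_s: 15.05
position: [0.4855, 0.0246, 0.1026]
orientation: [-1.571, -0.005, -2.95]
force: [-1.0, -1.1, 0.0]
opening: -0.0002
```

```bash
python3 mv.py -47 0 80 -2.952
```

```text
t 15.05 TCP shaker [-48.4   1.4 102.6] F [-1.  -1.1  0. ] rpy [-1.5713 -0.0048 -2.9504] open -0.0002
shift units [-0.0051  0.0752  0.0048]
turn units [0.0003 0.001  0.0031]
```

arm_command([
  [[0,0,0],[0,0.03,0],0],
  [[0,0,0],[0,0.055,0],0],
  [[0,0,0],[0,0.055,0],0],
  [[0,0,0],[0,0.055,0],0],
])

```text
time_s: 15.45
position: [0.4884, 0.0244, 0.0891]
orientation: [-1.571, 0.001, -2.952]
force: [0.5, 0.5, 0.3]
opening: -0.0002
```

```bash
python3 mv.py -47 0 78 -2.952
```

```text
t 15.45 TCP shaker [-45.5   0.7  89.1] F [0.5 0.5 0.3] rpy [-1.5706e+00  1.1000e-03 -2.9517e+00] open -0.0002
shift units [0.0049 0.037  0.0023]
turn units [-0.0001  0.0002 -0.0007]
```

arm_command([
  [[0,0,0],[0,0.015,0],0],
  [[0,0,0],[0,0.03,0],0],
  [[0,0,0],[0,0.03,0],0],
])

```text
time_s: 15.75
position: [0.4875, 0.0243, 0.079]
orientation: [-1.571, -0.001, -2.951]
force: [-0.2, -0.1, 0.2]
opening: 0.0002
```

arm_command([
  [[0,0,0],[0,0.003,0],0],
  [[0,0,0],[0,0.003,0],0],
])

```text
time_s: 15.95
position: [0.4879, 0.0245, 0.0786]
orientation: [-1.571, -0.0, -2.951]
force: [-0.2, -0.4, 0.0]
opening: 0.0003
```

arm_command([
  [[0,0,0],[0,0.003,0],0],
  [[0,0,0],[0,0.003,0],0],
])

```text
time_s: 16.15
position: [0.488, 0.0245, 0.0781]
orientation: [-1.571, 0.0, -2.951]
force: [-1.7, 0.3, 5.0]
opening: -0.0003
```

Contact is at z = 78.1 mm, exactly the flange top when seated (70 + 8). I'll press slightly more, then retreat.

arm_command([
  [[0,0,0],[0,0.002,0],0],
  [[0,0,0],[0,0.002,0],0],
])

```text
time_s: 16.35
position: [0.4881, 0.0245, 0.0781]
orientation: [-1.57, 0.0, -2.951]
force: [-4.4, -0.3, 12.2]
opening: -0.0001
```

arm_command([
  [[0,0,0],[0,-0.03,0],0],
  [[0,0,0],[0,-0.15,0],0],
  [[0,0,0],[0,-0.3,0],0],
  [[0,0,0],[0,-0.4,0],0],
  [[0,0,0],[0,-0.4,0.16],0],
  [[0,0,0],[0,-0.4,0.33],0],
  [[0,0,0],[0,-0.4,0.5],0],
  [[0,0,0],[0,-0.4,0.7],0],
])

```text
time_s: 17.15
position: [0.5255, -0.1719, 0.1978]
orientation: [-1.57, 0.001, -2.951]
force: [0.8, 0.8, -0.2]
opening: -0.0003
```

arm_command([
  [[0,0,0],[0,0,0.2],0],
  [[0,0,0],[0,0,0.4],0],
  [[0,0,0],[0,0,0.5],0],
  [[0,0,0],[0,0,0.5],0],
  [[0,0,0],[0,0,0.5],0],
])

```text
time_s: 17.65
position: [0.5532, -0.3186, 0.1969]
orientation: [-1.571, -0.0, -2.954]
force: [-0.8, 0.7, -0.3]
opening: 0.0001
```

```bash
python3 - <<'E'
from h import *
for n in("side","top"):
    cv2.imwrite(f"pics/{n}14.png",vision.snapshot(n)); draw(f"pics/{n}14.png",f"pics/{n}14c.png",n,[])
E
```

```text
(no output)
```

View pics/side14c.png

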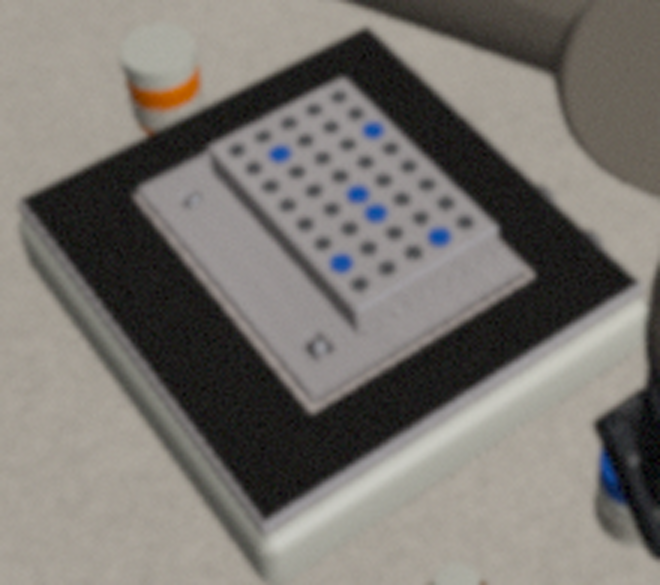

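View pics/top14.png

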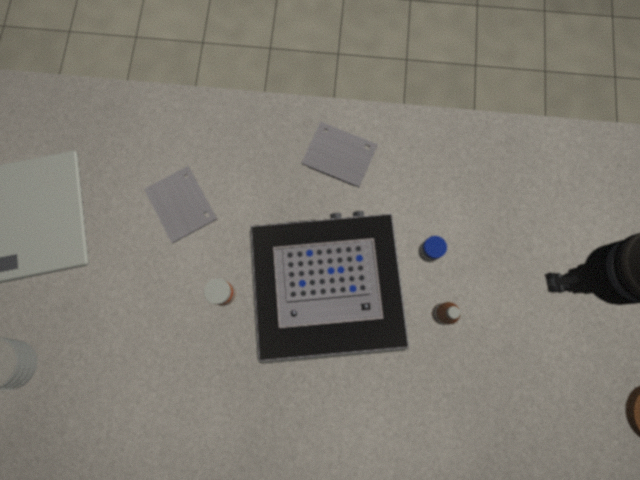

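The plate is flat inside its frame with both pins showing. The jar (219,291), cup (434,247) and bottle (448,313) have not moved, and the arm is clear.

```bash
python3 -c "
from plant import bot
print(bot.finish_job())"
```

```text
the job is handed in; nothing more can be done
None
```

The plate is seated over both pins and, by my last checks, lies flat on the deck. The job was handed in at about 18 s, and `finish_job` gives no verdict.

- **What I did:** I pushed the plate sideways on its block with shut fingers, to the right and then back about 3.5 mm after the next push left it too far right. Open fingers on the near face squared it and slid it forward until the holes dropped over the pins. I finished with a light press of about 12 N on the bare strip; it was never lifted.
- **Height:** The press met the strip at 78.1 mm and stayed there under 12 N. A fully seated flange top would be at 78 mm.
- **Position:** Both cameras show the plate inside the white frame, and the top view shows a pin in each hole. A camera overlay of the ideal seated position put the plate about 1.5 mm nearer the robot than nominal. That is within the 1.75 mm hole clearance and the 3 mm limit.
- **Bystanders and arm:** The jar, cup and bottle are at the same pixels as at the start, and the arm was clear of everything.
- **Disagreement:** The outline of the black mat did not fit the stated deck size by 2 to 4 pixels. I located the shaker from the white frame line instead, which fitted to within about 1 pixel.

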